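Funnel the drive spacers into their jar

ROBOT

A 6-joint arm with a two-finger parallel gripper is mounted at the origin on the work surface. World frame = base frame: x ahead of the robot, y to its left, z up, the work surface at z = 0. Lengths are in m, angles in degrees, forces in N, time in s.
With the tool pointing down it reaches from about 0.375 to 0.9 m from the base axis. Payload 3.1 kg.
Tool frame: the origin (TCP) lies on the centre line of the jaws, within the pads' length; the fingertips stand 19 mm ahead of it and the grasp point (between the pads) is the TCP (tips_ahead is the distance from the TCP to the fingertips, in m); z points along the fingers, y is the line along which they close (so a half turn about z gives the same grasp; the last joint's range is limited). The gripper opens to 87 mm and grips with 3 to 60 N. Pads are 19 mm wide; open, the fingers measure 117 mm over their backs; the gripper's body (75 mm by 190 mm) begins 51 mm behind the grasp point.
Start: joints at [-81.389, 30.224, 82.088, -0, 67.689, -10.227], TCP at [0.202, -0.591, 0.242] pointing down, gripper open.
Joint ranges: [-176.69, 176.69], [-43.24, 126.21], [12.49, 139.97], [-82, 262], [0, 151.66], [-163.58, 163.58]. Speed limits (degrees/s): [159.86, 159.86, 180, 180, 180, 180].

INTERFACE

Orientations are given as a 3x3 rotation matrix whose columns are the frame's x, y, z axes.
In Python, from rig import read_state, capture, hand_in, trace, landmark_of, tips_ahead gives the robot as it stands.
- The arm moves only by the shell command python3 -m jog 'ROWS'. ROWS is JSON, a list of rows, each an object of numbers: "tx", "ty", "tz": the shift along the tool's x, y, z in cm; "roll": the turn about the tool's z in rad; "jaw": the opening, from 0 (shut) to 1 (fully open). A call has 1 to 8 rows; each row shifts and turns the commanded pose from where the row before left it, along the tool's axes as they then stand; what a row does not reach is not made up. A row lasts 1/10 s, in which the tool goes at most 50 mm and 8.59 degrees, less where a joint would pass 70% of its speed; a pose out of reach is approached as far as the arm can. A call with a gripper value outside its range is refused whole. The fingers move at their own pace and stop on an object; the grip force is fixed at half the most. Time passes only in rows, so rows that do not move let the fingers close. It gives the time, the measured TCP pose, the force, the opening and the grip force at its end, in the units of the state.
- read_state(): the state, without advancing time (a new reading comes with each control period).
- capture(name): name is "side" or "top" or "wrist"; returns a dict with "img" (384x512x3 uint8, red, green, blue), "vertical_fov" (degrees; the focal length in pixels is half the picture's height over the tangent of half this angle, whatever the lens; pixels are square), "cx", "cy" (the principal point, pixels), "cam_to_world" (4x4, takes a point from camera to world coordinates); the wrist camera has in their place "tool_from_camera" (4x4, takes a point from camera to tool coordinates, whose origin is the TCP and whose axes are the flange's). Camera axes: x right, y up, looking along -z (the intrinsics and any distortion apply to the point x, -y, -z); pixel columns grow to the right and rows downward; lengths in m; the calibration is good to about 2 mm. A picture is of the moment at which its call begins: read the wrist's pose just before it. There is no depth.
- hand_in(): hands the job in; it is judged then, once.
Trained networks look in the newest picture that a camera, given by its name, has taken for a name from the list of things; names that differ only in an ending like _2 or _b are one class to them, and where a whole thing is asked for, a point or a joint stands for the part that bears it (a point fixed in the world has none). Each returns a list of dicts, best first, with "p" (0 to 1); they miss things now and then, are a little off and sometimes report something else, mostly with a low value. They report only what shows in the picture. A call takes as long as a camera call. They do not tell look-alikes from the thing itself.
- trace(camera, thing): "pixels" (384x512 bool, what is visible of it) and "bbox" ([left, top, width, height] in pixels, round what is visible of it).
- landmark_of(camera, thing): "point" ([row, column] in pixels: a listed point, or the origin of a listed thing).
The state is a dict: "time_s": time; "joint_positions": joint angles; "qvel": joint speeds; "tau": joint torques, N m; "position": TCP position; "tcp_rot": TCP orientation; "force": force on the tool from outside, world axes, zero at the start; "moment": the same for the moment, N m; "opening": opening from 0.0 (shut) to 1.0 (fully open); "grasp_force": force on a finger pad.
Only numpy, scipy, OpenCV 4.12 (cv2) and the standard library are available. Lean on these libraries where they do the work, as an engineer would, in place of code of your own. Each camera call takes 0.05 s, during which the arm holds its last target. There are 200 camera calls.

TASK

Pluck the last steel spacer from the pocket tray and drop it into the scoop with the other five. Then pick the scoop up by its orange grip, pour all six spacers through the yellow funnel into the narrow jar, and set the empty scoop back upright near the middle of its cork mat. Leave the blue rubber feet in the tray, the paperweight and the drive case where they are.

Things in the scene. Friction and masses are not known exactly. Their poses are not given: they have to be found in the camera images.
- scoop: Stainless steel scoop on the cork mat: open pan, spout to its own -x; origin: centre of the underside. Floor 4 mm thick, flat from x = -31 to +44 mm, 64 mm wide inside, walls 36 mm high; from x = -31 to -62 the floor ramps up 5 mm to a 46 mm wide open spout. Bright orange upright grip: 22 x 22 mm post (sides along x and y) centred at x = +58, top at 104 mm. About 0.22 kg
- scoop_grip (a point): point on the axis of the orange grip, 86 mm above the scoop's underside (18 mm below the grip's top)
- scoop_spout (a point): middle of the spout's lower lip, at x = -62, z = 9 mm in the scoop's frame; the pieces slide out over it
- mat: round cork mat, 180 mm across, 4 mm thick, fixed; origin at the centre of its underside
- funnel_mouth (a point): centre of the yellow funnel's mouth (inner diameter 126 mm, rim 128 mm above the shelf). The funnel narrows to a 40 mm throat at 66 mm height, straight into the jar. Jar and funnel are one fixed unit, upright
- jar_floor (a point): centre of the inner floor of the narrow clear jar under the funnel, 8 mm above the shelf; inner diameter 40 mm, outer 46 mm, 60 mm deep up to the funnel's throat, on a black foot 84 mm across
- tray: fixed aluminium pocket tray 64 x 128 mm, 14 mm high, with three round pockets in a row along its own y at y = -38, 0 and +38 mm, each 16 mm across and 5 mm deep; origin at the centre of its underside. One pocket holds the last steel spacer, the other two hold blue rubber feet
- spacer1_center (a point): centre of a steel spacer lying in the scoop: a round steel piece 13 mm in diameter and 14 mm long, dark hole in its ends, 14 g
- spacer2_center (a point): centre of a steel spacer lying in the scoop: a round steel piece 13 mm in diameter and 14 mm long, dark hole in its ends, 14 g
- spacer3_center (a point): centre of a steel spacer lying in the scoop: a round steel piece 13 mm in diameter and 14 mm long, dark hole in its ends, 14 g
- spacer4_center (a point): centre of a steel spacer lying in the scoop: a round steel piece 13 mm in diameter and 14 mm long, dark hole in its ends, 14 g
- spacer5_center (a point): centre of a steel spacer lying in the scoop: a round steel piece 13 mm in diameter and 14 mm long, dark hole in its ends, 14 g
- spacer6_center (a point): centre of the last steel spacer, standing in one pocket of the tray and sticking out 9 mm: a round steel piece 13 mm in diameter and 14 mm long, dark hole in its ends, 14 g
- foot1: blue domed rubber foot, 13 mm in diameter, 13 mm high, standing in a pocket of the tray (8 mm sticks out); origin at the centre of its underside. To be left alone
- foot2: blue domed rubber foot, 13 mm in diameter, 13 mm high, standing in a pocket of the tray (8 mm sticks out); origin at the centre of its underside. To be left alone
- paperweight: green glass paperweight, a dome 68 mm across, 48 mm high, origin at the centre of its underside; a bystander
- drive_case: blue silicone drive case lying flat, 85 x 122 x 20 mm (x, y, z), origin at the centre of its underside; a bystander
Not all that is in view belongs to the job. What is shaped like the scoop but red is not meant.

How it is judged (in metres and radians):
On the way, in this order (a step that is already met when the one before it is completed fails the run):
1. the last spacer lies in the scoop's pan with the fingers off it (x of spacer6_center in the frame of scoop between -0.058 and 0.045 m and y of spacer6_center in the frame of scoop between -0.034 and 0.034 m and z of spacer6_center in the frame of scoop between 0 and 0.036 m and contact force between the fingers and spacer6 below 0.05 N), for 0.2 s.
2. the scoop is tipped by more than 0.5 rad with its spout above the funnel's mouth (angle between scoop's own z axis and vertical above 0.5 rad and horizontal distance between scoop_spout and funnel_mouth below 0.08 m and height (world z) of scoop_spout above 0.1 m), for 0.1 s.
3. all six spacers are in the jar (horizontal distance between each of spacer1_center, spacer2_center, spacer3_center, spacer4_center, spacer5_center, spacer6_center and jar_floor below 0.022 m and height (world z) of spacer1_center between 0.005 and 0.064 m and height (world z) of spacer2_center between 0.005 and 0.064 m and height (world z) of spacer3_center between 0.005 and 0.064 m and height (world z) of spacer4_center between 0.005 and 0.064 m and height (world z) of spacer5_center between 0.005 and 0.064 m and height (world z) of spacer6_center between 0.005 and 0.064 m), for 0.2 s.
At the end, for the whole second after the job is handed in: All six spacers lie in the jar (each centre within 22 mm of the jar's axis and below 64 mm height, that is below the funnel's throat), and the scoop stands still and upright (within 0.12 rad) on the cork mat, its origin within 65 mm of the mat's centre (all of step 3 and angle between scoop's own z axis and vertical below 0.12 rad and horizontal distance between scoop and mat below 0.065 m and height (world z) of scoop between 0 and 0.01 m and linear speed of scoop below 0.02 m/s); the robot touches nothing.
It fails at once if a blue rubber foot is shifted by more than 12 mm (distance of any of foot1, foot2 from where it was at the start of the episode above 0.012 m).
It fails at once if the paperweight or the drive case is shifted by more than 30 mm (distance of any of paperweight, drive_case from where it was at the start of the episode above 0.03 m).
It also fails if it takes over 72 s, if anything falls off the work surface, if the arm or the gripper's body presses on something with over 40 N, if the wrist force passes 120 N, or if a joint passes its speed limit or range.

## Working session

There is one attempt and no reset: what is moved stays moved. The work goes in short steps, Python scripts to look and compute and a shell command to move; the robot and the scene stay as the last step left them, time stands still between calls to the robot, and variables do not carry over. Pictures are saved under pics/ and viewed, at most 10 in all, crops included, and the job is handed in when it is done.

```bash
mkdir -p pics; ls
cat > h.py <<'E'
import numpy as np, cv2
from rig import *
def shot(n,save=None):
    s=read_state(); c=capture(n)
    if save: cv2.imwrite('pics/'+save,c['img'][:,:,::-1])
    c['f']=c['img'].shape[0]/2/np.tan(np.radians(c['vertical_fov']/2))
    if 'cam_to_world' in c: c['T']=np.array(c['cam_to_world'])
    else:
        W=np.eye(4); W[:3,:3]=np.array(s['tcp_rot']); W[:3,3]=s['position']; c['T']=W@np.array(c['tool_from_camera'])
    return c
def ray(c,rc,z):
    d=np.array([(rc[1]-c['cx'])/c['f'],-(rc[0]-c['cy'])/c['f'],-1]); d=c['T'][:3,:3]@d; o=c['T'][:3,3]
    return o+d*(z-o[2])/d[2]
def proj(c,p):
    q=np.linalg.inv(c['T'])@np.append(p,1); return [c['cy']-c['f']*q[1]/-q[2], c['cx']+c['f']*q[0]/-q[2]]
E
python3 - <<'E'
from h import *
s=read_state(); print(s); print(tips_ahead)
a=shot('top','top.png'); b=shot('side','side.png')
print({k:v for k,v in a.items() if k!='img'}); print(b['T'],b['f'])
for cam,c in(('top',a),('side',b)):
  for t,z in [('scoop',.004),('scoop_grip',.09),('scoop_spout',.013),('mat',0.004),('funnel_mouth',.128),('jar_floor',.008),('tray',.0),('spacer6_center',.016),('foot1',.01),('paperweight',0),('drive_case',0)]:
    for r in landmark_of(cam,t)[:4]: print(cam,t,round(r['p'],2),np.round(r['point']),np.round(ray(c,r['point'],z),3))
A=np.hstack([cv2.resize(a['img'],(400,300)),cv2.resize(b['img'],(400,300))]);
E
```

```text
pics
{'time_s': 0.0, 'joint_positions': array([-8.13889561e+01,  3.02771776e+01,  8.21571475e+01, -1.15652927e-03,
        6.76896960e+01, -1.02265058e+01]), 'qvel': array([-0.05308436, -0.08417291, -0.12843278,  0.05493456, -0.1213146 ,
       -0.03311241]), 'tau': array([ 7.49445553e-04, -4.40039170e+01, -1.76589668e+01,  6.34509372e-02,
        5.83671767e-02, -1.65780184e-04]), 'position': array([ 0.20172786, -0.59080777,  0.24058655]), 'tcp_rot': array([[ 9.46435437e-01,  3.22892934e-01, -3.42556449e-04],
       [ 3.22892909e-01, -9.46433094e-01,  2.13737725e-03],
       [ 3.65937252e-04, -2.13349862e-03, -9.99997657e-01]]), 'force': array([-0.12587595,  0.14740128,  0.34098611]), 'moment': array([ 0.00115479,  0.00414803, -0.00443668]), 'grasp_force': 0.0, 'opening': 0.9990211675138365}
0.019
{'vertical_fov': 47.29676193024985, 'cx': 256.42943907581844, 'cy': 186.78957228162807, 'cam_to_world': array([[ 0.02639565,  0.98396656, -0.17638901,  0.39362564],
       [-0.99945543,  0.02947168,  0.01484142,  0.03705002],
       [ 0.01980194,  0.1759012 ,  0.98420864,  1.28212663],
   
[... 1899 characters left out ...]
-0.307  0.013]
side scoop_spout 0.6 [132. 208.] [0.554 0.449 0.013]
side mat 0.59 [175. 226.] [0.567 0.238 0.004]
side funnel_mouth 0.88 [189. 192.] [0.452 0.069 0.128]
side jar_floor 0.67 [218. 196.] [0.452 0.088 0.008]
side jar_floor 0.41 [342. 277.] [ 0.554 -0.31   0.008]
side tray 0.82 [323. 271.] [ 0.556 -0.26   0.   ]
side tray 0.54 [172. 227.] [0.573 0.253 0.   ]
side spacer6_center 0.37 [304. 269.] [ 0.562 -0.225  0.016]
side foot1 0.45 [338. 275.] [ 0.552 -0.302  0.01 ]
side foot1 0.42 [322. 270.] [ 0.552 -0.264  0.01 ]
side paperweight 0.93 [235. 301.] [ 0.7   -0.039  0.   ]
side drive_case 0.87 [204. 316.] [0.777 0.056 0.   ]
side drive_case 0.54 [303. 268.] [ 0.563 -0.21   0.   ]
```

Run:
```python
import cv2,numpy as np
a=cv2.imread('pics/top.png');b=cv2.imread('pics/side.png')
A=cv2.resize(a[130:300,60:400],(800,400)); cv2.imwrite('pics/t2.png',A)
cv2.imwrite('pics/s2.png',cv2.resize(b[80:360,100:350],(536,600)))
```

```text
(no output)
```

View pics/t2.png

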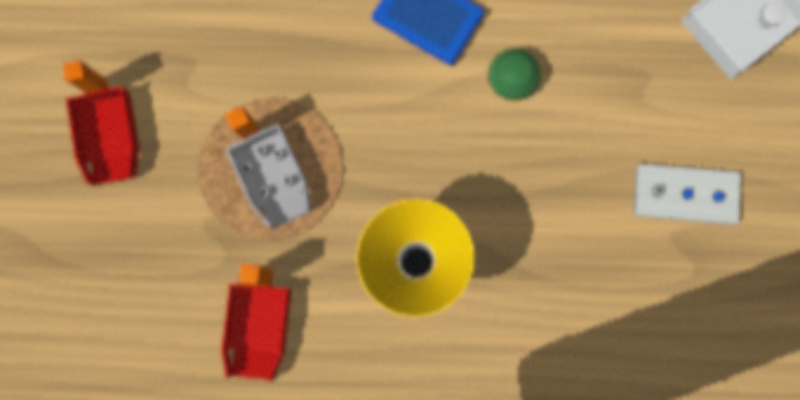

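View pics/s2.png

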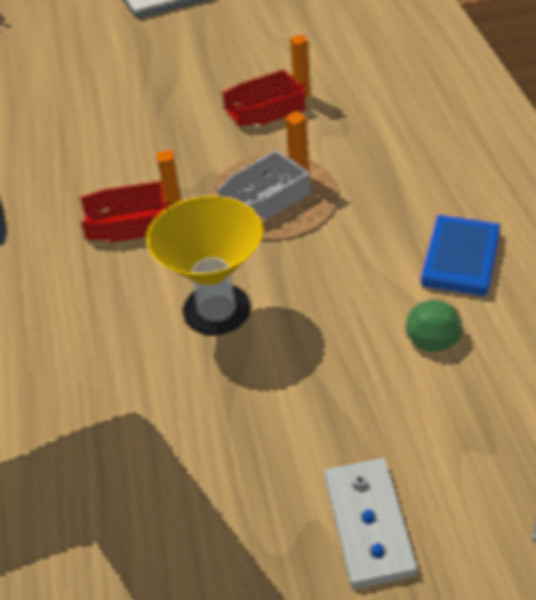

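Candidates: steel scoop on the mat at top px (177,204), chosen. The red look-alikes are at (167,268) and (103,187). In the tray, the grey spacer is at (340,211), with blue feet at (352,212) and (365,213).

```bash
python3 - <<'E'
from h import *
for n in('top','side'):
    c=shot(n); hsv=cv2.cvtColor(c['img'],cv2.COLOR_RGB2HSV)
    tr=[t for t in trace(n,'tray') if t['p']>.3][:1]
    for t in tr:
        m=t['pixels'].astype(np.uint8); (x,y),wh,ang=cv2.minAreaRect(cv2.findNonZero(m))
        bp=cv2.boxPoints(((x,y),wh,ang)); print(n,'tray',[np.round(ray(c,(q[1],q[0]),.014)[:2],3) for q in bp],np.round(ray(c,(y,x),.014),3))
        l,tp,w,h=t['bbox']; sub=hsv[tp:tp+h,l:l+w]
        for nm,k,z in(('blue',(cv2.inRange(sub,(100,120,40),(130,255,255))),.02),('dark',cv2.inRange(sub,(0,0,0),(255,90,120))&cv2.erode(m[tp:tp+h,l:l+w],np.ones((7,7)))*255,.02)):
            N,_,st,ce=cv2.connectedComponentsWithStats(k)
            for i in range(1,N):
                if st[i,4]>4: print(n,nm,st[i,4],ce[i]+[l,tp],np.round(ray(c,(ce[i][1]+tp,ce[i][0]+l),z),4))
    k=cv2.inRange(hsv,(5,170,120),(18,255,255)); N,_,st,ce=cv2.connectedComponentsWithStats(k)
    for i in range(1,N):
        if st[i,4]>20: print(n,'orange',st[i],ce[i])
    k=cv2.inRange(hsv,(22,150,100),(32,255,255)); N,_,st,ce=cv2.connectedComponentsWithStats(k)
    for i in range(1,N):
        if st[i,4]>200: l,t_,w,h,_=st[i]; print(n,'yellow',st[i],np.round(ray(c,(t_+h/2-.5,l+w/2-.5),.128),4))
    for r in landmark_of(n,'mat')[:2]: print('mat',r)
E
python3 -m jog '[{"tx":3,"ty":3,"roll":0.1}]'
```

```text
top tray [array([ 0.522, -0.195]), array([ 0.592, -0.199]), array([ 0.587, -0.33 ]), array([ 0.518, -0.324])] [ 0.555 -0.262  0.014]Traceback (most recent call last):
  File "<stdin>", line 8, in <module>
TypeError: slice indices must be integers or None or have an __index__ method
$[0]: bad value
```

```bash
cat > m.py <<'E'
from h import *
for n in('top','side'):
    c=shot(n); hsv=cv2.cvtColor(c['img'],cv2.COLOR_RGB2HSV)
    for t in trace(n,'tray')[:1]:
        m=t['pixels'].astype(np.uint8); (x,y),wh,ang=cv2.minAreaRect(cv2.findNonZero(m))
        l,tp,w,h=map(int,t['bbox']); sub=hsv[tp:tp+h,l:l+w]
        for nm,k,z in(('blue',(cv2.inRange(sub,(100,120,40),(130,255,255))),.02),('dark',cv2.inRange(sub,(0,0,0),(255,90,130)),.02)):
            N,_,st,ce=cv2.connectedComponentsWithStats(k)
            for i in range(1,N):
                if st[i,4]>4: print(n,nm,st[i,4],ce[i]+[l,tp],np.round(ray(c,(ce[i][1]+tp,ce[i][0]+l),z),4))
    k=cv2.inRange(hsv,(5,170,120),(18,255,255)); N,_,st,ce=cv2.connectedComponentsWithStats(k)
    for i in range(1,N):
        if st[i,4]>20: print(n,'orange',st[i],ce[i])
    k=cv2.inRange(hsv,(22,150,100),(32,255,255)); N,_,st,ce=cv2.connectedComponentsWithStats(k)
    for i in range(1,N):
        if st[i,4]>200: l,t_,w,h,_=st[i]; print(n,'yellow',st[i],np.round(ray(c,(t_+h/2-.5,l+w/2-.5),.128),4))
    for r in landmark_of(n,'mat')[:2]: print('mat',r)
E
python3 m.py
python3 -m jog '[{"tx":3,"ty":3,"tz":0,"roll":0.1,"jaw":1}]'
```

```text
top blue 9 [352. 212.] [ 0.5537 -0.2618  0.02  ]
top blue 9 [365. 213.] [ 0.5519 -0.2997  0.02  ]
top orange [ 87 156  23  15 124] [ 93.96774194 162.74193548]
top orange [156 176  12  12  85] [161.01176471 180.69411765]
top orange [160 242  16  10  94] [166.30851064 247.13829787]
top yellow [ 211  214   51   51 1783] [0.4602 0.0694 0.128 ]
mat {'point': [199.0, 175.5], 'p': 0.76}
side blue 22 [271.27272727 320.5       ] [ 0.5542 -0.2663  0.02  ]
side blue 25 [275.72 336.48] [ 0.5525 -0.3044  0.02  ]
side dark 29 [268.17241379 306.37931034] [ 0.5576 -0.2313  0.02  ]
side dark 6 [277.33333333 339.        ] [ 0.554  -0.3107  0.02  ]
side dark 68 [281.57352941 349.39705882] [ 0.5555 -0.3349  0.02  ]
side orange [235  96  10  28 176] [239.51704545 108.07386364]
side orange [232 131  12  28 208] [238.09615385 143.375     ]
side orange [170 150  14  34 216] [177.50925926 163.625     ]
side yellow [ 168  171   55   42 1544] [0.4588 0.0587 0.128 ]
mat {'point': [172.6, 227.7], 'p': 0.78}
time_s: 1.7
position: [0.2365, -0.6084, 0.2412]
tcp_rot: [[0.975, 0.22, -0.003], [0.22, -0.975, 0.004], [-0.002, -0.005, -1.0]]
force: [0.3, -0.5, 0.0]
opening: 1.002
grasp_force: 0.0
```

```bash
python3 -m jog '[{"tx":3.5,"ty":-2.75,"tz":0.8,"roll":0,"jaw":1},{"tx":3.5,"ty":-2.75,"tz":0.8,"roll":0,"jaw":1},{"tx":3.5,"ty":-2.75,"tz":0.8,"roll":0,"jaw":1},{"tx":3.5,"ty":-2.75,"tz":0.8,"roll":0,"jaw":1},{"tx":3.5,"ty":-2.75,"tz":0.8,"roll":0,"jaw":1},{"tx":3.5,"ty":-2.75,"tz":0.8,"roll":0,"jaw":1},{"tx":3.5,"ty":-2.75,"tz":0.8,"roll":0,"jaw":1},{"tx":3.5,"ty":-2.75,"tz":0.8,"roll":0,"jaw":1}]'
python3 -m jog '[{"tx":3.7,"ty":-2.8,"tz":0.8,"roll":0,"jaw":1},{"tx":3.7,"ty":-2.8,"tz":0.8,"roll":0,"jaw":1},{"tx":3.7,"ty":-2.8,"tz":0.8,"roll":0,"jaw":1},{"tx":0,"ty":0,"tz":0,"roll":-0.145,"jaw":0.8},{"tx":0,"ty":0,"tz":0,"roll":-0.145,"jaw":0.8},{"tx":0,"ty":0,"tz":0,"roll":-0.145,"jaw":0.8},{"tx":0,"ty":0,"tz":0,"roll":-0.145,"jaw":0.8},{"tx":0,"ty":0,"tz":0,"roll":-0.145,"jaw":0.8}]'
python3 -m jog '[{"tx":0,"ty":0,"tz":0,"roll":-0.145,"jaw":0.8},{"tx":0,"ty":0,"tz":0,"roll":-0.145,"jaw":0.6},{"tx":0,"ty":0,"tz":0,"roll":-0.145,"jaw":0.6},{"tx":0,"ty":0,"tz":0,"roll":-0.145,"jaw":0.6},{"tx":0,"ty":0,"tz":0,"roll":0,"jaw":0.6}]'
python3 - <<'E'
from h import *
c=shot('wrist','w1.png'); print({k:np.round(v,3) for k,v in c.items() if k not in('img',)})
for t,z in(('spacer6_center',.016),('foot1',.0),('tray',.0)):
  for r in landmark_of('wrist',t)[:3]: print(t,r['p'],r['point'],np.round(ray(c,r['point'],z),4))
E
```

```text
time_s: 2.5
position: [0.4638, -0.3311, 0.1775]
tcp_rot: [[0.974, 0.227, 0.001], [0.227, -0.974, -0.0], [0.0, 0.001, -1.0]]
force: [0.7, -0.3, -0.4]
opening: 1.001
grasp_force: 0.0
time_s: 3.3
position: [0.552, -0.2254, 0.1536]
tcp_rot: [[0.573, 0.819, 0.0], [0.819, -0.573, -0.0], [-0.0, 0.0, -1.0]]
force: [-0.1, -0.2, 0.3]
opening: 0.81
grasp_force: 0.0
time_s: 3.8
position: [0.5519, -0.2255, 0.1536]
tcp_rot: [[0.037, 0.999, 0.0], [0.999, -0.037, -0.0], [-0.0, 0.0, -1.0]]
force: [0.4, -0.2, -0.5]
opening: 0.615
grasp_force: 0.0
{'vertical_fov': np.float64(70.02), 'cx': np.float64(254.756), 'cy': np.float64(192.542), 'tool_from_camera': array([[ 0.   ,  0.965,  0.263,  0.073],
       [ 1.   ,  0.   , -0.001,  0.   ],
       [-0.001,  0.263, -0.965, -0.143],
       [ 0.   ,  0.   ,  0.   ,  1.   ]]), 'f': np.float64(274.104), 'T': array([[ 0.999,  0.036,  0.009,  0.555],
       [-0.037,  0.964,  0.263, -0.153],
       [ 0.001, -0.263,  0.965,  0.297],
       [ 0.   ,  0.   ,  0.   ,  1.   ]])}
spacer6_center 0.56 [187.8, 259.3] [ 0.5574 -0.2244  0.016 ]
foot1 0.57 [219.1, 258.8] [ 0.5557 -0.2657  0.    ]
tray 0.65 [216.6, 258.9] [ 0.556  -0.2627  0.    ]
```

View pics/w1.png

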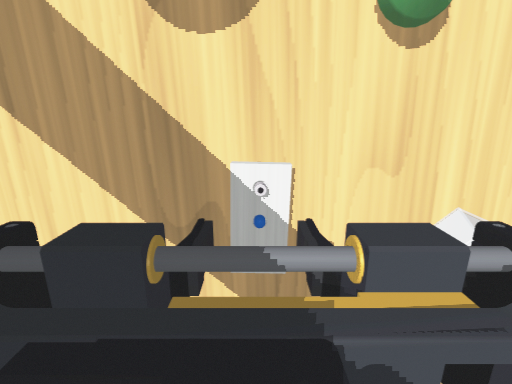

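```bash
python3 -m jog '[{"tx":0.1,"ty":0.5,"tz":3.6,"roll":0,"jaw":0.5},{"tx":0,"ty":0,"tz":3.6,"roll":0,"jaw":0.4},{"tx":0,"ty":0,"tz":3.2,"roll":0,"jaw":0.4},{"tx":0,"ty":0,"tz":1.4,"roll":0,"jaw":0.4},{"tx":0,"ty":0,"tz":0,"roll":0,"jaw":0.3},{"tx":0,"ty":0,"tz":0,"roll":0,"jaw":0},{"tx":0,"ty":0,"tz":0,"roll":0,"jaw":0},{"tx":0,"ty":0,"tz":0,"roll":0,"jaw":0}]'
python3 -m jog '[{"tx":0,"ty":0,"tz":0,"roll":0,"jaw":0},{"tx":0,"ty":0,"tz":0,"roll":0,"jaw":0}]'
python3 - <<'E'
from h import *
s=read_state(); print(s['joint_positions'])
c=shot('top'); d=shot('side')
# orange grip centre: top face / body fits: fit scoop pose by grip(3D) + silhouettes
from scipy.optimize import least_squares
for n in ('top','side'):
  for t in ('scoop','scoop_grip','scoop_spout'):
    for r in landmark_of(n,t)[:4]: print(n,t,round(r['p'],2),np.round(r['point'],1))
E
```

```text
time_s: 4.8
position: [0.5572, -0.2249, 0.0362]
tcp_rot: [[0.037, 0.999, 0.001], [0.999, -0.037, -0.001], [-0.001, 0.001, -1.0]]
force: [1.1, -0.9, 0.3]
opening: 0.131
grasp_force: 30.1
time_s: 5.0
position: [0.5572, -0.2249, 0.0361]
tcp_rot: [[0.037, 0.999, 0.001], [0.999, -0.037, -0.001], [-0.001, 0.001, -1.0]]
force: [-0.3, -0.0, 2.6]
opening: 0.129
grasp_force: 30.0
[-3.26241020e+01  4.48677709e+01  9.34340121e+01  7.60590827e-04
  4.16268313e+01 -3.04987728e+01]
top scoop 0.92 [188.5 105.7]
top scoop 0.66 [204.4 175.7]
top scoop 0.61 [267.3 170.2]
top scoop_grip 0.66 [159.9  94. ]
top scoop_grip 0.56 [245.3 167.5]
top scoop_spout 0.9 [291.1 166.4]
top scoop_spout 0.81 [224.1 182.8]
top scoop_spout 0.74 [136.1 243.2]
top scoop_spout 0.56 [203.5 109.3]
side scoop 0.84 [184.4 162.8]
side scoop 0.8 [130.8 222.5]
side scoop_grip 0.97 [155.7 179.5]
side scoop_grip 0.59 [101.4 239.2]
side scoop_spout 0.79 [182.9 139.1]
```

```bash
python3 -m jog '[{"tx":0,"ty":0,"tz":-0.5,"roll":0,"jaw":0},{"tx":0,"ty":0,"tz":-1.0,"roll":0,"jaw":0},{"tx":0,"ty":0,"tz":-3,"roll":0,"jaw":0},{"tx":0,"ty":0,"tz":-4.5,"roll":0,"jaw":0},{"tx":0,"ty":0,"tz":-4.5,"roll":0,"jaw":0},{"tx":0,"ty":0,"tz":-4.5,"roll":0,"jaw":0}]'
cat > fit.py <<'E'
from h import *
from scipy.optimize import least_squares
c=shot('top');d=shot('side')
obs=[(c,(0,0,.004),(204.2,176.3)),(c,(.058,0,.09),(181,159)),(c,(-.062,0,.013),(223.5,182)),(d,(.058,0,.09),(135,235)),(d,(-.062,0,.013),(182,208))]
def P(v,p): k,s=np.cos(v[2]),np.sin(v[2]); return np.array([v[0]+k*p[0]-s*p[1],v[1]+s*p[0]+k*p[1],p[2]])
f=lambda v:np.concatenate([np.array(proj(C,P(v,p)))-q for C,p,q in obs])
r=least_squares(f,[.565,.25,.5],loss='soft_l1'); print(r.x,np.degrees(r.x[2]),f(r.x).round(1)); print('grip',P(r.x,(.058,0,.09)),'spout',P(r.x,(-.062,0,.013)))
print('mat',ray(c,(199,175.5),.004),ray(d,(172.6,227.7),.004))
# orange blob centres
for C,q in((c,(180.7,161.0)),(d,(143.4,238.1))): print('orange at z.08',ray(C,q,.09))
E
python3 fit.py
```

```text
time_s: 6.0
position: [0.5562, -0.2242, 0.2174]
tcp_rot: [[0.037, 0.999, -0.001], [0.999, -0.037, 0.001], [0.001, -0.001, -1.0]]
force: [1.1, -0.1, -0.7]
opening: 0.126
grasp_force: 30.0
[0.56299648 0.25749686 0.55044169] 31.537985743293657 [ 0.2 -2.2  1.1 -0.  -1.   1.8  3.6  0.9 -2.8 -0.4]
grip [0.61242951 0.28783456 0.09      ] spout [0.51015428 0.22506691 0.013     ]
mat [0.57916594 0.25438802 0.004     ] [0.57343712 0.24707242 0.004     ]
orange at z.08 [0.61644913 0.28258476 0.09      ]
orange at z.08 [0.61326803 0.26372346 0.09      ]
```

```bash
python3 -m jog '[{"tx":2.5,"ty":-0.16,"tz":0,"roll":0,"jaw":0},{"tx":4.4,"ty":-0.16,"tz":0,"roll":0,"jaw":0},{"tx":4.5,"ty":-0.16,"tz":0,"roll":0,"jaw":0},{"tx":4.5,"ty":-0.16,"tz":0,"roll":0,"jaw":0},{"tx":4.5,"ty":-0.16,"tz":0,"roll":0,"jaw":0},{"tx":4.5,"ty":-0.16,"tz":0,"roll":0,"jaw":0},{"tx":4.5,"ty":-0.16,"tz":0,"roll":0,"jaw":0},{"tx":4.5,"ty":-0.16,"tz":0,"roll":0,"jaw":0}]'
python3 -m jog '[{"tx":4.5,"ty":-0.16,"tz":0,"roll":0,"jaw":0},{"tx":4.5,"ty":-0.16,"tz":0,"roll":0,"jaw":0},{"tx":4.5,"ty":-0.16,"tz":0,"roll":0,"jaw":0},{"tx":0,"ty":0,"tz":0,"roll":0.141,"jaw":0},{"tx":0,"ty":0,"tz":0,"roll":0.141,"jaw":0},{"tx":0,"ty":0,"tz":0,"roll":0.141,"jaw":0},{"tx":0,"ty":0,"tz":0,"roll":0.141,"jaw":0},{"tx":0,"ty":0,"tz":0,"roll":0.141,"jaw":0}]'
python3 -m jog '[{"tx":0,"ty":0,"tz":0,"roll":0.141,"jaw":0},{"tx":0,"ty":0,"tz":0,"roll":0.141,"jaw":0},{"tx":0,"ty":0,"tz":0,"roll":0,"jaw":0}]'
python3 - <<'E'
from h import *
c=shot('wrist','w2.png')
for t,z in(('scoop',.004),('scoop_grip',.09),('scoop_spout',.013),('mat',.0)):
  for r in landmark_of('wrist',t)[:3]: print(t,r['p'],r['point'],np.round(ray(c,r['point'],z),4))
E
```

```text
time_s: 6.9
position: [0.5556, 0.1164, 0.2152]
tcp_rot: [[0.037, 0.999, -0.001], [0.999, -0.037, -0.0], [-0.0, -0.001, -1.0]]
force: [0.4, -0.3, -1.5]
opening: 0.125
grasp_force: 30.0
time_s: 7.7
position: [0.5559, 0.2497, 0.2149]
tcp_rot: [[0.68, 0.733, -0.002], [0.733, -0.68, -0.0], [-0.002, -0.001, -1.0]]
force: [-0.3, 0.4, 0.1]
opening: 0.129
grasp_force: 30.0
time_s: 8.0
position: [0.5561, 0.2495, 0.215]
tcp_rot: [[0.854, 0.52, -0.002], [0.52, -0.854, -0.0], [-0.002, -0.0, -1.0]]
force: [0.7, 0.7, -0.8]
opening: 0.129
grasp_force: 30.0
scoop 0.97 [40.5, 124.7] [0.6131 0.4621 0.004 ]
scoop 0.79 [165.5, 256.6] [0.5677 0.2544 0.004 ]
scoop_grip 0.95 [123.0, 259.1] [0.616  0.2817 0.09  ]
scoop_grip 0.24 [141.1, 256.1] [0.6    0.2753 0.09  ]
scoop_spout 0.8 [90.9, 112.1] [0.556  0.4482 0.013 ]
scoop_spout 0.69 [215.8, 253.4] [0.5088 0.2234 0.013 ]
```

View pics/w2.png

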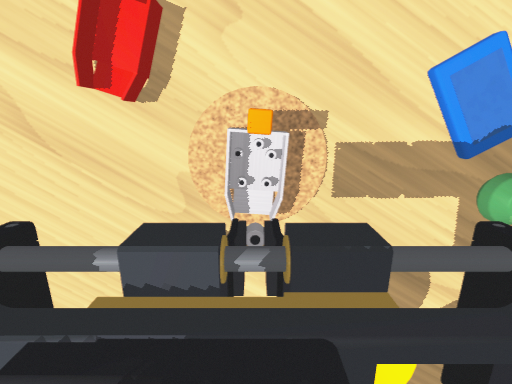

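```bash
python3 -m jog '[{"tx":0.0,"ty":0.1,"tz":4,"roll":0,"jaw":0},{"tx":0,"ty":0,"tz":4,"roll":0,"jaw":0},{"tx":0,"ty":0,"tz":4,"roll":0,"jaw":0},{"tx":0,"ty":0,"tz":2.2,"roll":0,"jaw":0},{"tx":0,"ty":0,"tz":1.2,"roll":0,"jaw":0},{"tx":0,"ty":0,"tz":0,"roll":0,"jaw":0},{"tx":0,"ty":0,"tz":0,"roll":0,"jaw":0.28},{"tx":0,"ty":0,"tz":0,"roll":0,"jaw":0.28}]'
python3 -m jog '[{"tx":0,"ty":0,"tz":0,"roll":0,"jaw":0.28},{"tx":0,"ty":0,"tz":0,"roll":0,"jaw":0.28},{"tx":0,"ty":0,"tz":-2,"roll":0,"jaw":0.28},{"tx":0,"ty":0,"tz":-4,"roll":0,"jaw":0.4},{"tx":0,"ty":0,"tz":-4,"roll":0,"jaw":0.6},{"tx":0,"ty":0,"tz":-4,"roll":0,"jaw":0.6},{"tx":0,"ty":0,"tz":0,"roll":0,"jaw":0.6}]'
python3 - <<'E'
from h import *
c=shot('wrist','w3.png'); hsv=cv2.cvtColor(c['img'],cv2.COLOR_RGB2HSV)
k=cv2.inRange(hsv,(5,170,120),(20,255,255)); N,_,st,ce=cv2.connectedComponentsWithStats(k)
for i in range(1,N):
    if st[i,4]>60: print('orange',st[i],ce[i],ray(c,ce[i][::-1],.108), cv2.minAreaRect(cv2.findNonZero((_==i).astype(np.uint8))))
for t,z in(('scoop',.004),('scoop_grip',.09),('scoop_spout',.013)):
  for r in landmark_of('wrist',t)[:3]: print(t,r['p'],r['point'],np.round(ray(c,r['point'],z),4))
cv2.imwrite('pics/w3c.png',cv2.resize(c['img'][70:270,170:350,::-1],(540,600)))
E
```

```text
time_s: 9.05
position: [0.5586, 0.2492, 0.0632]
tcp_rot: [[0.854, 0.52, 0.003], [0.52, -0.854, 0.001], [0.003, 0.001, -1.0]]
force: [-0.3, -0.2, 0.2]
opening: 0.228
grasp_force: 0.0
time_s: 9.75
position: [0.5613, 0.25, 0.2085]
tcp_rot: [[0.854, 0.52, 0.014], [0.52, -0.854, 0.003], [0.014, 0.004, -1.0]]
force: [0.7, -0.6, 0.0]
opening: 0.546
grasp_force: 0.0
orange [244 116  26  26 188] [261.36170213 129.80851064] [0.61906671 0.27838831 0.108     ] ((256.7443542480469, 128.62474060058594), (24.5201358795166, 25.15584373474121), 2.602562189102173)
scoop 0.95 [44.0, 117.9] [0.6142 0.4661 0.004 ]
scoop 0.84 [169.6, 255.0] [0.5714 0.2552 0.004 ]
scoop_grip 0.84 [129.2, 259.4] [0.6184 0.2796 0.09  ]
scoop_spout 0.92 [222.8, 250.4] [0.509  0.2243 0.013 ]
scoop_spout 0.7 [100.5, 106.6] [0.5521 0.4479 0.013 ]
```

View pics/w3c.png

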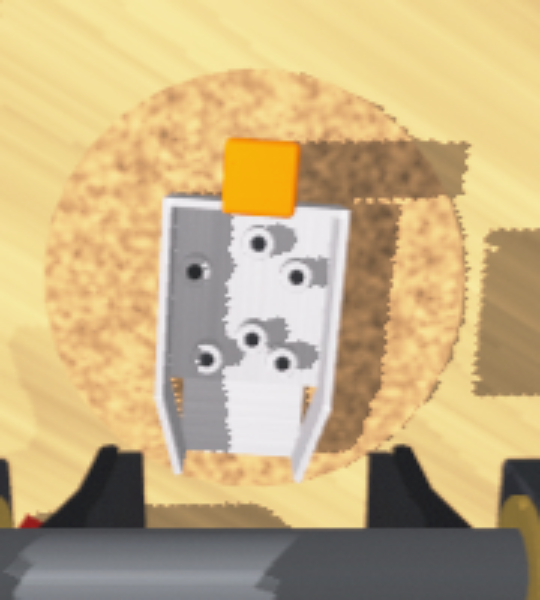

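```bash
python3 -m jog '[{"tx":3,"ty":0,"tz":0,"roll":0.05,"jaw":0.6},{"tx":3,"ty":0,"tz":0,"roll":0,"jaw":0.6},{"tx":0,"ty":0,"tz":0,"roll":0,"jaw":0.6},{"tx":0,"ty":0,"tz":0,"roll":0,"jaw":0.6}]'
python3 - <<'E'
from h import *
s=read_state(); R=np.array(s['tcp_rot']); print(R.T@(np.array([.618,.2798,.09])-s['position'])*100, s['joint_positions'])
c=shot('wrist'); 
for t,z in(('scoop',.004),('scoop_grip',.09),('scoop_spout',.013)):
  for r in landmark_of('wrist',t)[:3]: print(t,r['p'],r['point'],np.round(ray(c,r['point'],z),4))
E
```

```text
time_s: 10.35
position: [0.6082, 0.2785, 0.1991]
tcp_rot: [[0.879, 0.477, -0.004], [0.477, -0.879, -0.001], [-0.005, -0.001, -1.0]]
force: [-0.5, 0.1, -0.4]
opening: 0.604
grasp_force: 0.0
[ 0.97318289  0.36057784 10.90931896] [ 1.50518270e+01  3.63422202e+01  7.74146701e+01 -6.67206731e-03
  6.65095155e+01  7.65754692e+01]
scoop 0.6 [211.1, 255.6] [0.5684 0.2563 0.004 ]
scoop 0.6 [100.4, 118.6] [0.6123 0.463  0.004 ]
scoop 0.42 [227.0, 244.0] [0.5415 0.2592 0.004 ]
scoop_grip 0.7 [23.7, 79.4] [0.6684 0.4745 0.09  ]
scoop_grip 0.61 [188.1, 256.5] [0.6157 0.2812 0.09  ]
scoop_spout 0.9 [150.5, 109.1] [0.5549 0.4485 0.013 ]
```

```bash
python3 -m jog '[{"tx":0.9,"ty":0.2,"tz":3,"roll":0,"jaw":0.6},{"tx":0,"ty":0,"tz":4,"roll":0,"jaw":0.6},{"tx":0,"ty":0,"tz":3,"roll":0,"jaw":0.6},{"tx":0,"ty":0,"tz":0.9,"roll":0,"jaw":0.5},{"tx":0,"ty":0,"tz":0,"roll":0,"jaw":0.3},{"tx":0,"ty":0,"tz":0,"roll":0,"jaw":0.25},{"tx":0,"ty":0,"tz":0,"roll":0,"jaw":0.25},{"tx":0,"ty":0,"tz":0,"roll":0,"jaw":0.25}]'
python3 -m jog '[{"tx":0,"ty":0,"tz":0,"roll":0,"jaw":0.25},{"tx":0,"ty":0,"tz":0,"roll":0,"jaw":0.25}]'
python3 -m jog '[{"tx":0,"ty":0,"tz":0,"roll":0,"jaw":0.2},{"tx":0,"ty":0,"tz":0,"roll":0,"jaw":0.2}]'
python3 -m jog '[{"tx":0,"ty":0,"tz":0,"roll":0,"jaw":0},{"tx":0,"ty":0,"tz":0,"roll":0,"jaw":0}]'
```

```text
time_s: 11.35
position: [0.6193, 0.2816, 0.0945]
tcp_rot: [[0.879, 0.477, 0.003], [0.477, -0.879, 0.001], [0.003, 0.001, -1.0]]
force: [0.0, 2.3, 1.4]
opening: 0.277
grasp_force: 0.8
time_s: 11.55
position: [0.6187, 0.2819, 0.0938]
tcp_rot: [[0.879, 0.476, 0.002], [0.476, -0.879, 0.001], [0.002, -0.0, -1.0]]
force: [-0.5, 1.5, 4.5]
opening: 0.256
grasp_force: 7.7
time_s: 11.75
position: [0.6187, 0.2819, 0.0938]
tcp_rot: [[0.879, 0.476, 0.002], [0.476, -0.879, 0.001], [0.002, -0.0, -1.0]]
force: [-0.6, 1.8, 5.0]
opening: 0.249
grasp_force: 29.8
time_s: 11.95
position: [0.6187, 0.2819, 0.0938]
tcp_rot: [[0.879, 0.477, 0.002], [0.477, -0.879, 0.001], [0.002, -0.0, -1.0]]
force: [-0.6, 1.3, 6.7]
opening: 0.253
grasp_force: 29.8
```

```bash
python3 -m jog '[{"tx":0,"ty":0,"tz":-0.5,"roll":0,"jaw":0},{"tx":0,"ty":0,"tz":-0.5,"roll":0,"jaw":0},{"tx":0,"ty":0,"tz":-1,"roll":0,"jaw":0},{"tx":0,"ty":0,"tz":0,"roll":0,"jaw":0},{"tx":0,"ty":0,"tz":0,"roll":0,"jaw":0}]'
python3 - <<'E'
from h import *
c=shot('side','s3.png'); b=c['img']; w=shot('wrist')['img']
A=cv2.resize(b[80:230,150:310],(480,450)); cv2.imwrite('pics/s3c.png',np.hstack([A,cv2.resize(w[100:320,190:330],(286,450))])[:,:,::-1])
E
```

```text
time_s: 12.45
position: [0.6184, 0.2812, 0.1129]
tcp_rot: [[0.879, 0.477, 0.001], [0.477, -0.879, 0.0], [0.001, 0.0, -1.0]]
force: [-0.3, 0.7, -3.0]
opening: 0.252
grasp_force: 29.8
```

View pics/s3c.png

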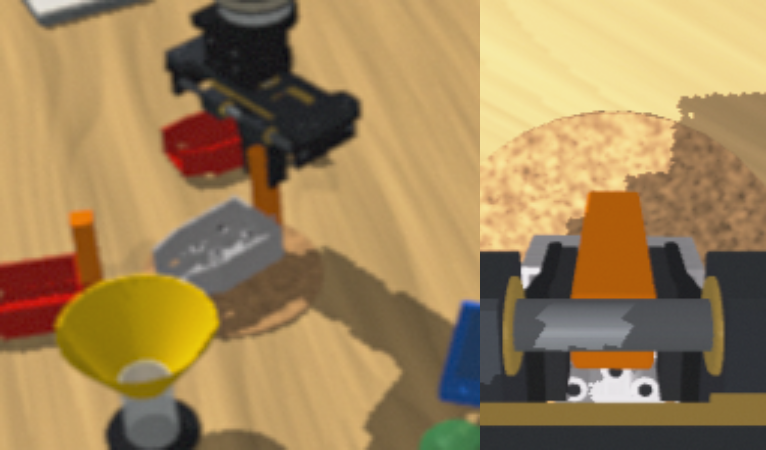

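```bash
cat > tilt.py <<'E'
from h import *
c=shot('wrist'); T=np.linalg.inv(np.array(c['tool_from_camera']))
hsv=cv2.cvtColor(c['img'],cv2.COLOR_RGB2HSV); k=cv2.inRange(hsv,(5,170,60),(20,255,255)); k[:,:215]=0;k[:,300:]=0
r=np.where(k.sum(1)>255*8)[0]; print('orange rows',r.min(),r.max())
for th in (0,5,10,15,20,30,40):
    a=np.radians(th); o=[]
    for p in((11,-86),(-13,-54),(-120,-77)):   # tool z = -up ; tool x = scoop x
        x=p[0]*np.cos(a)-p[1]*np.sin(a); z=p[1]*np.cos(a)+p[0]*np.sin(a)
        q=T@np.array([x/1e3,0,-z/1e3,1]); o.append(round(c['cy']-c['f']*q[1]/-q[2]))
    print(th,o)
E
python3 tilt.py
```

```text
orange rows 194 279
0 [192, 232, 326]
5 [184, 226, 312]
10 [176, 220, 299]
15 [168, 214, 286]
20 [160, 208, 274]
30 [145, 197, 250]
40 [131, 186, 227]
```

```bash
python3 -m jog '[{"tx":0,"ty":0,"tz":-0.7,"roll":0,"jaw":0},{"tx":0,"ty":0,"tz":-1.5,"roll":0,"jaw":0},{"tx":0,"ty":0,"tz":-2.5,"roll":0,"jaw":0},{"tx":0,"ty":0,"tz":-3,"roll":0,"jaw":0},{"tx":0,"ty":0,"tz":-3,"roll":0,"jaw":0},{"tx":0,"ty":0,"tz":-2.5,"roll":0,"jaw":0},{"tx":0,"ty":0,"tz":-1.5,"roll":0,"jaw":0},{"tx":0,"ty":0,"tz":-0.5,"roll":0,"jaw":0}]'
python3 -m jog '[{"tx":-0.6,"ty":0.4,"tz":0,"roll":0,"jaw":0},{"tx":-1.4,"ty":0.9,"tz":0,"roll":0,"jaw":0},{"tx":-2.2,"ty":1.4,"tz":0,"roll":0,"jaw":0},{"tx":-2.4,"ty":1.6,"tz":0,"roll":0,"jaw":0},{"tx":-2.4,"ty":1.6,"tz":0,"roll":0,"jaw":0},{"tx":-2.4,"ty":1.6,"tz":0,"roll":0,"jaw":0},{"tx":-2.2,"ty":1.4,"tz":0,"roll":0,"jaw":0},{"tx":-1.6,"ty":1.1,"tz":0,"roll":0,"jaw":0}]'
python3 -m jog '[{"tx":-1.4,"ty":0.9,"tz":0,"roll":0,"jaw":0},{"tx":-0.6,"ty":0.4,"tz":0,"roll":0,"jaw":0},{"tx":0,"ty":0,"tz":0,"roll":0,"jaw":0},{"tx":0,"ty":0,"tz":0,"roll":0,"jaw":0}]'
python3 tilt.py
python3 - <<'E'
from h import *
c=shot('side'); b=c['img'];cv2.imwrite('pics/s4c.png',cv2.resize(b[60:260,120:320],(500,500))[:,:,::-1])
E
```

```text
time_s: 13.4
position: [0.6194, 0.2817, 0.2686]
tcp_rot: [[0.879, 0.477, 0.006], [0.477, -0.879, 0.002], [0.006, 0.001, -1.0]]
force: [-0.0, -0.4, -2.6]
opening: 0.25
grasp_force: 29.8
time_s: 14.2
position: [0.5297, 0.1192, 0.2633]
tcp_rot: [[0.879, 0.476, -0.004], [0.476, -0.879, -0.001], [-0.004, -0.001, -1.0]]
force: [0.6, -0.3, -2.7]
opening: 0.25
grasp_force: 29.9
time_s: 14.6
position: [0.5212, 0.1003, 0.2645]
tcp_rot: [[0.879, 0.476, 0.001], [0.476, -0.879, 0.001], [0.001, -0.0, -1.0]]
force: [0.1, 0.4, -2.9]
opening: 0.253
grasp_force: 29.9
orange rows 193 279
0 [192, 232, 326]
5 [184, 226, 312]
10 [176, 220, 299]
15 [168, 214, 286]
20 [160, 208, 274]
30 [145, 197, 250]
40 [131, 186, 227]
```

View pics/s4c.png

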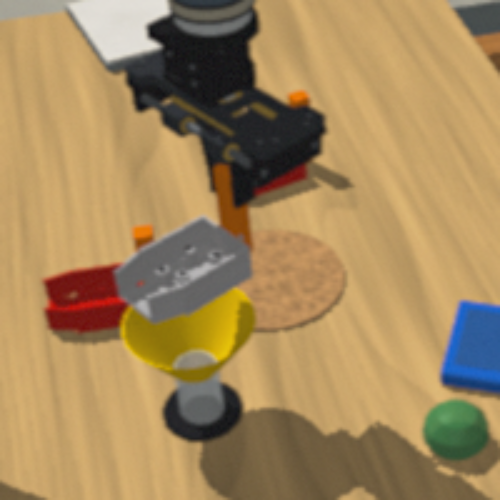

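```bash
python3 -m jog '[{"tx":0,"ty":0,"tz":0,"roll":0,"jaw":0.243},{"tx":0,"ty":0,"tz":0,"roll":0,"jaw":0.243}]' | tail -2
python3 tilt.py | head -1
python3 -m jog '[{"tx":0,"ty":0,"tz":0,"roll":0,"jaw":0.246},{"tx":0,"ty":0,"tz":0,"roll":0,"jaw":0.246}]' | tail -2
python3 tilt.py | head -1
```

```text
opening: 0.255
grasp_force: 29.9
orange rows 193 279
opening: 0.253
grasp_force: 20.4
orange rows 193 279
```

```bash
python3 -m jog '[{"tx":0,"ty":0,"tz":0,"roll":0,"jaw":0.248},{"tx":0,"ty":0,"tz":0,"roll":0,"jaw":0.248}]' | tail -2
python3 tilt.py | head -1
python3 -m jog '[{"tx":0,"ty":0,"tz":0,"roll":0,"jaw":0.249},{"tx":0,"ty":0,"tz":0,"roll":0,"jaw":0.249}]' | tail -2
python3 tilt.py | head -1
```

```text
opening: 0.251
grasp_force: 13.7
orange rows 192 280
opening: 0.248
grasp_force: 10.8
orange rows 192 280
```

```bash
python3 -m jog '[{"tx":0,"ty":0,"tz":0,"roll":0,"jaw":0.25},{"tx":0,"ty":0,"tz":0,"roll":0,"jaw":0.25}]' | tail -2
python3 tilt.py | head -1
python3 -m jog '[{"tx":0,"ty":0,"tz":0,"roll":0,"jaw":0.2507},{"tx":0,"ty":0,"tz":0,"roll":0,"jaw":0.2507}]' | tail -2
python3 tilt.py | head -1
```

```text
opening: 0.252
grasp_force: 8.0
orange rows 183 281
opening: 0.253
grasp_force: 5.9
orange rows 162 283
```

```bash
for i in 1; do python3 -m jog '[{"tx":0,"ty":0,"tz":0,"roll":0,"jaw":0.2507},{"tx":0,"ty":0,"tz":0,"roll":0,"jaw":0.2507},{"tx":0,"ty":0,"tz":0,"roll":0,"jaw":0.2507}]'; done
python3 tilt.py | head -1
python3 - <<'E'
from h import *
c=shot('side'); b=c['img'];A=cv2.resize(b[100:260,130:290],(480,480)); t=shot('top')['img']; B=cv2.resize(t[190:270,190:270],(300,480))
cv2.imwrite('pics/s5c.png',np.hstack([A,B])[:,:,::-1])
E
```

```text
time_s: 16.5
position: [0.5208, 0.0999, 0.2645]
tcp_rot: [[0.879, 0.477, -0.0], [0.477, -0.879, -0.0], [-0.0, -0.0, -1.0]]
force: [0.8, 0.8, -3.6]
opening: 0.252
grasp_force: 6.0
orange rows 162 283
```

View pics/s5c.png

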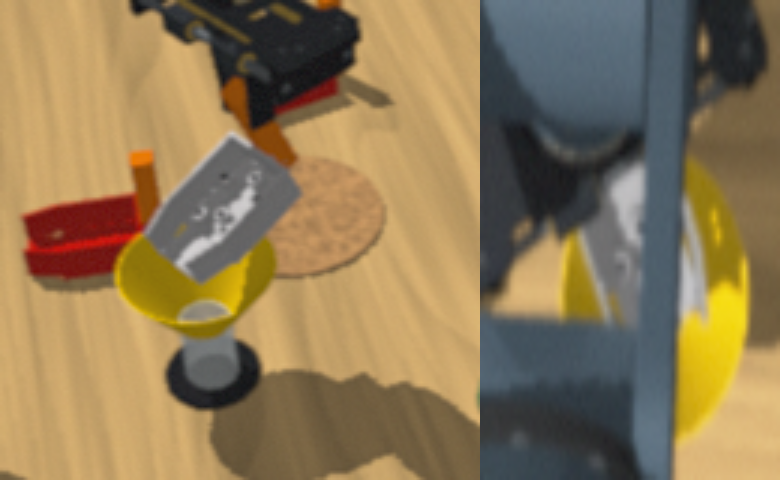

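```bash
python3 -m jog '[{"tx":0,"ty":0,"tz":0,"roll":0,"jaw":0.2511},{"tx":0,"ty":0,"tz":0,"roll":0,"jaw":0.2511}]'|tail -1
python3 tilt.py | head -1
python3 -m jog '[{"tx":0,"ty":0,"tz":0,"roll":0,"jaw":0.2514},{"tx":0,"ty":0,"tz":0,"roll":0,"jaw":0.2514}]'|tail -1
python3 tilt.py | head -1
```

```text
grasp_force: 4.8
orange rows 162 283
grasp_force: 4.0
orange rows 162 283
```

```bash
python3 -m jog '[{"tx":0,"ty":0,"tz":0,"roll":0,"jaw":0.248},{"tx":-0.6,"ty":0,"tz":0,"roll":0,"jaw":0.248},{"tx":-1.0,"ty":0,"tz":0,"roll":0,"jaw":0.248},{"tx":-0.6,"ty":0,"tz":1,"roll":0,"jaw":0.248},{"tx":0,"ty":0,"tz":1.4,"roll":0,"jaw":0.248},{"tx":0,"ty":0,"tz":1.2,"roll":0,"jaw":0.248},{"tx":0,"ty":0,"tz":0.6,"roll":0,"jaw":0.248},{"tx":0,"ty":0,"tz":0,"roll":0,"jaw":0.249}]'
python3 tilt.py | head -1
```

```text
time_s: 17.95
position: [0.5058, 0.0909, 0.225]
tcp_rot: [[0.88, 0.474, 0.012], [0.474, -0.88, 0.004], [0.013, 0.002, -1.0]]
force: [4.1, 5.9, 5.3]
opening: 0.251
grasp_force: 11.5
orange rows 166 280
```

```bash
python3 -m jog '[{"tx":-0.2,"ty":0,"tz":-0.5,"roll":0,"jaw":0.2495},{"tx":-0.5,"ty":0,"tz":-0.4,"roll":0,"jaw":0.2495},{"tx":-0.5,"ty":0,"tz":-0.4,"roll":0,"jaw":0.2495},{"tx":-0.5,"ty":0,"tz":-0.4,"roll":0,"jaw":0.2495},{"tx":0,"ty":0,"tz":0,"roll":0,"jaw":0.2495}]'
python3 tilt.py | head -1
```

```text
time_s: 18.5
position: [0.4853, 0.0808, 0.2399]
tcp_rot: [[0.879, 0.476, -0.001], [0.476, -0.879, -0.001], [-0.001, 0.0, -1.0]]
force: [0.4, 1.4, 0.0]
opening: 0.25
grasp_force: 9.3
orange rows 150 280
```

```bash
python3 -m jog '[{"tx":-0.5,"ty":0,"tz":-0.2,"roll":0,"jaw":0.2495},{"tx":-0.5,"ty":0,"tz":-0.2,"roll":0,"jaw":0.2495},{"tx":-0.5,"ty":0,"tz":-0.2,"roll":0,"jaw":0.2495},{"tx":-0.4,"ty":0,"tz":-0.2,"roll":0,"jaw":0.249},{"tx":0,"ty":0,"tz":0,"roll":0,"jaw":0.249}]'
python3 tilt.py | head -1
python3 - <<'E'
from h import *
c=shot('side'); b=c['img'];A=cv2.resize(b[100:260,110:270],(600,600))
cv2.imwrite('pics/s6c.png',A[:,:,::-1])
E
```

```text
time_s: 19.05
position: [0.4688, 0.072, 0.2476]
tcp_rot: [[0.879, 0.477, -0.001], [0.477, -0.879, -0.0], [-0.001, -0.0, -1.0]]
force: [0.7, 1.1, -0.9]
opening: 0.251
grasp_force: 10.7
orange rows 138 279
```

View pics/s6c.png

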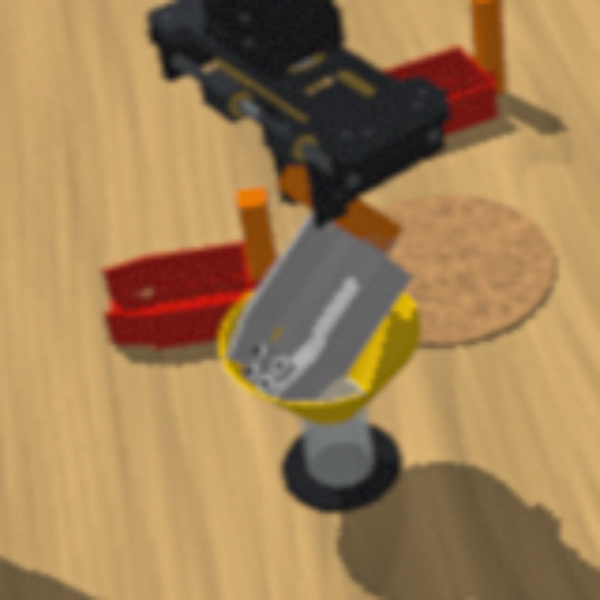

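```bash
python3 -m jog '[{"tx":0,"ty":0,"tz":0,"roll":0,"jaw":0.2},{"tx":0,"ty":0,"tz":0,"roll":0,"jaw":0.2},{"tx":0.6,"ty":0,"tz":0,"roll":0,"jaw":0.2},{"tx":1,"ty":0,"tz":0,"roll":0,"jaw":0.2},{"tx":1,"ty":0,"tz":0,"roll":0,"jaw":0.2},{"tx":1,"ty":0,"tz":0,"roll":0,"jaw":0.2},{"tx":0.6,"ty":0,"tz":0,"roll":0,"jaw":0.2},{"tx":0,"ty":0,"tz":0,"roll":0,"jaw":0.2}]'
python3 tilt.py | head -1
python3 - <<'E'
from h import *
c=shot('side'); b=c['img'];A=cv2.resize(b[100:260,110:270],(600,600))
cv2.imwrite('pics/s7c.png',A[:,:,::-1])
E
```

```text
time_s: 19.95
position: [0.5079, 0.0928, 0.2475]
tcp_rot: [[0.879, 0.477, 0.001], [0.477, -0.879, -0.0], [0.001, 0.0, -1.0]]
force: [0.2, 0.4, -2.3]
opening: 0.249
grasp_force: 30.0
orange rows 138 279
```

View pics/s7c.png

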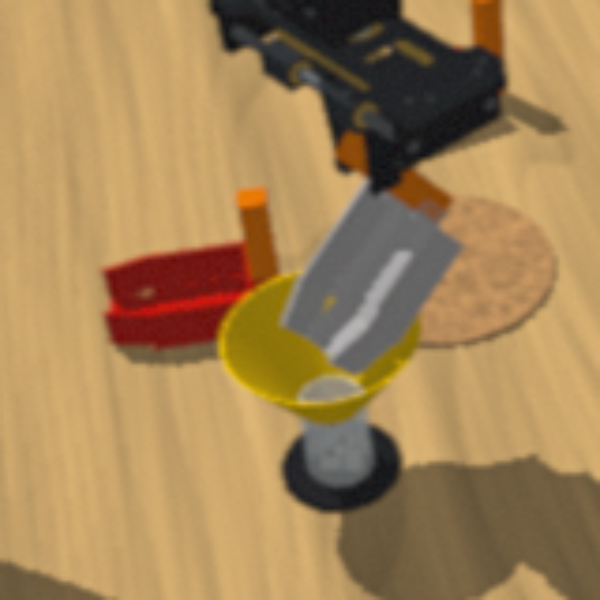

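```bash
python3 - <<'E'
from h import *
for n in('side',):
    c=shot(n)
    for i in '1': 
        for r in landmark_of(n,'spacer1_center')[:8]: print(n,round(r['p'],2),r['point'],ray(c,r['point'],.02).round(3))
    print(proj(c,[.459,.065,.008]),proj(c,[.459,.065,.066]))
E
python3 -m jog '[{"tx":0,"ty":0,"tz":-1.5,"roll":0,"jaw":0.2},{"tx":0,"ty":0,"tz":-2.5,"roll":0,"jaw":0.2},{"tx":1.0,"ty":-0.7,"tz":-1,"roll":0,"jaw":0.2},{"tx":2.5,"ty":-1.8,"tz":0,"roll":0,"jaw":0.2},{"tx":3,"ty":-2.2,"tz":0,"roll":0,"jaw":0.2},{"tx":3,"ty":-2.2,"tz":0,"roll":0,"jaw":0.2},{"tx":3,"ty":-2.3,"tz":0,"roll":0,"jaw":0.2},{"tx":2,"ty":-1.5,"tz":0,"roll":0,"jaw":0.2}]'
python3 -m jog '[{"tx":1,"ty":-0.7,"tz":0,"roll":0,"jaw":0.2},{"tx":0,"ty":0,"tz":0,"roll":0,"jaw":0.25},{"tx":0,"ty":0,"tz":0,"roll":0,"jaw":0.2507},{"tx":0,"ty":0,"tz":0,"roll":0,"jaw":0.2511},{"tx":0,"ty":0,"tz":0,"roll":0,"jaw":0.2511},{"tx":0,"ty":0,"tz":0,"roll":0,"jaw":0.2511}]'
python3 tilt.py | head -1
```

```text
[np.float64(223.54356102332065), np.float64(199.94329208284364)] [np.float64(207.82441313968894), np.float64(197.4775043023881)]
time_s: 20.95
position: [0.5835, 0.2575, 0.2974]
tcp_rot: [[0.879, 0.477, 0.0], [0.477, -0.879, 0.001], [0.0, -0.001, -1.0]]
force: [-0.1, -0.0, -2.0]
opening: 0.248
grasp_force: 30.0
time_s: 21.55
position: [0.5885, 0.2655, 0.2978]
tcp_rot: [[0.88, 0.476, 0.0], [0.476, -0.88, -0.0], [-0.0, 0.0, -1.0]]
force: [0.6, -0.4, -1.1]
opening: 0.255
grasp_force: 4.8
orange rows 138 279
```

```bash
python3 -m jog '[{"tx":-1,"ty":0,"tz":2,"roll":0,"jaw":0.249},{"tx":-1,"ty":0,"tz":3,"roll":0,"jaw":0.249},{"tx":-1.1,"ty":0,"tz":4,"roll":0,"jaw":0.249},{"tx":0,"ty":0,"tz":3.5,"roll":0,"jaw":0.249},{"tx":0,"ty":0,"tz":2,"roll":0,"jaw":0.249},{"tx":0,"ty":0,"tz":1,"roll":0,"jaw":0.2495},{"tx":0,"ty":0,"tz":0,"roll":0,"jaw":0.25}]'
python3 tilt.py | head -1
```

```text
time_s: 22.3
position: [0.5627, 0.2518, 0.1427]
tcp_rot: [[0.879, 0.476, 0.002], [0.476, -0.879, 0.001], [0.002, 0.0, -1.0]]
force: [0.5, -0.2, -1.8]
opening: 0.248
grasp_force: 7.8
orange rows 142 278
```

```bash
python3 -m jog '[{"tx":0.3,"ty":0,"tz":0.5,"roll":0,"jaw":0.25},{"tx":0.8,"ty":0,"tz":0.5,"roll":0,"jaw":0.25},{"tx":0.8,"ty":0,"tz":0.5,"roll":0,"jaw":0.25},{"tx":0.8,"ty":0,"tz":0.5,"roll":0,"jaw":0.25},{"tx":0.8,"ty":0,"tz":0.5,"roll":0,"jaw":0.25},{"tx":0,"ty":0,"tz":0,"roll":0,"jaw":0.25}]'
python3 tilt.py | head -1
```

```text
time_s: 22.95
position: [0.5921, 0.2684, 0.1158]
tcp_rot: [[0.879, 0.477, -0.002], [0.477, -0.879, -0.001], [-0.003, -0.0, -1.0]]
force: [-0.2, 0.6, -0.3]
opening: 0.253
grasp_force: 7.7
orange rows 166 274
```

```bash
python3 -m jog '[{"tx":0.7,"ty":0,"tz":0.5,"roll":0,"jaw":0.25},{"tx":0.7,"ty":0,"tz":0.5,"roll":0,"jaw":0.25},{"tx":0.7,"ty":0,"tz":0.5,"roll":0,"jaw":0.25},{"tx":0.5,"ty":0,"tz":0.4,"roll":0,"jaw":0.25},{"tx":0.1,"ty":0,"tz":0.2,"roll":0,"jaw":0.25},{"tx":0,"ty":0,"tz":0,"roll":0,"jaw":0.25}]'
python3 tilt.py | head -1
```

```text
time_s: 23.6
position: [0.6164, 0.2814, 0.0963]
tcp_rot: [[0.879, 0.477, 0.001], [0.477, -0.879, 0.0], [0.001, 0.0, -1.0]]
force: [-0.0, 0.1, -2.8]
opening: 0.253
grasp_force: 7.7
orange rows 184 245
```

```bash
python3 -m jog '[{"tx":0.1,"ty":0,"tz":0.4,"roll":0,"jaw":0.25},{"tx":0.1,"ty":0,"tz":0.3,"roll":0,"jaw":0.25},{"tx":0,"ty":0,"tz":0,"roll":0,"jaw":0.25}]'
python3 tilt.py | head -1
```

```text
time_s: 23.95
position: [0.6198, 0.2831, 0.0918]
tcp_rot: [[0.879, 0.476, 0.006], [0.476, -0.879, 0.002], [0.006, 0.001, -1.0]]
force: [0.4, 1.4, 5.4]
opening: 0.25
grasp_force: 7.7
orange rows 190 245
```

```bash
python3 -m jog '[{"tx":0,"ty":0,"tz":0,"roll":0,"jaw":0.28},{"tx":0,"ty":0,"tz":0,"roll":0,"jaw":0.4},{"tx":0,"ty":0,"tz":0,"roll":0,"jaw":0.6},{"tx":0,"ty":0,"tz":0,"roll":0,"jaw":0.6},{"tx":0,"ty":0,"tz":-3,"roll":0,"jaw":0.6},{"tx":0,"ty":0,"tz":-4,"roll":0,"jaw":0.6},{"tx":0,"ty":0,"tz":-4,"roll":0,"jaw":0.6},{"tx":0,"ty":0,"tz":-3,"roll":0,"jaw":0.6}]'
python3 -m jog '[{"tx":-2.5,"ty":-2,"tz":-2,"roll":0,"jaw":0.6},{"tx":-4,"ty":-2,"tz":0,"roll":0,"jaw":0.6},{"tx":-4,"ty":0,"tz":0,"roll":0,"jaw":0.6},{"tx":0,"ty":0,"tz":0,"roll":0,"jaw":0.6},{"tx":0,"ty":0,"tz":0,"roll":0,"jaw":0.6}]'
python3 - <<'E'
from h import *
for n in('wrist','top','side'):
  c=shot(n,n+'_end.png')
  for t,z in(('scoop',.004),('scoop_grip',.09),('scoop_spout',.013),('mat',.0),('spacer1_center',.02)):
    for r in landmark_of(n,t)[:5]: 
        print(n,t,round(r['p'],2),np.round(r['point']),np.round(ray(c,r['point'],z),3))
E
```

```text
time_s: 24.8
position: [0.6183, 0.2823, 0.232]
tcp_rot: [[0.879, 0.477, 0.002], [0.477, -0.879, 0.001], [0.002, 0.001, -1.0]]
force: [-0.4, 0.3, -0.2]
opening: 0.598
grasp_force: 0.0
time_s: 25.3
position: [0.5056, 0.2671, 0.2498]
tcp_rot: [[0.879, 0.477, 0.0], [0.477, -0.879, 0.0], [0.0, 0.0, -1.0]]
force: [1.3, -0.5, 0.7]
opening: 0.6
grasp_force: 0.0
wrist scoop 0.92 [ 21. 158.] [0.615 0.465 0.004]
wrist scoop 0.8 [128. 283.] [0.576 0.262 0.004]
wrist scoop 0.75 [240. 222.] [0.385 0.261 0.004]
wrist scoop_grip 0.89 [ 79. 294.] [0.623 0.285 0.09 ]
wrist scoop_grip 0.83 [235. 234.] [0.439 0.259 0.09 ]
wrist scoop_grip 0.16 [ 61. 490.] [0.732 0.119 0.09 ]
wrist scoop_spout 0.74 [275. 200.] [0.32  0.264 0.013]
wrist scoop_spout 0.67 [ 75. 148.] [0.551 0.448 0.013]
wrist spacer1_center 0.61 [131. 286.] [0.575 0.258 0.02 ]
top scoop 0.75 [269. 170.] [0.378 0.257 0.004]
top scoop 0.51 [202. 174.] [0.572 0.258 0.004]
top scoop_grip 0.76 [178. 159.] [0.625 0.288 0.09 ]
top scoop_grip 0.65 [248. 167.] [0.433 0.255 0.09 ]
top scoop_grip 0.55 [159.  97.] [0.672 0.462 0.09 ]
top scoop_spout 0.82 [289. 166.] [0.323 0.264 0.013]
top scoop_spout 0.78 [222. 183.] [0.511 0.227 0.013]
top mat 0.94 [202. 176.] [0.57  0.254 0.   ]
top mat 0.62 [238. 238.] [0.472 0.066 0.   ]
top spacer1_center 0.39 [238. 238.] [0.47  0.068 0.02 ]
side scoop 0.91 [183. 164.] [0.388 0.254 0.004]
side scoop 0.87 [172. 226.] [0.57  0.252 0.004]
side scoop 0.64 [128. 226.] [0.616 0.469 0.004]
side scoop_grip 0.89 [ 99. 238.] [0.669 0.491 0.09 ]
side scoop_grip 0.61 [159. 180.] [0.444 0.242 0.09 ]
side scoop_grip 0.56 [135. 237.] [0.618 0.303 0.09 ]
side scoop_spout 0.89 [186. 140.] [0.321 0.249 0.013]
side scoop_spout 0.84 [177. 208.] [0.514 0.233 0.013]
side scoop_spout 0.81 [132. 207.] [0.551 0.45  0.013]
side mat 0.62 [173. 228.] [ 0.575  0.249 -0.   ]
```

Run:
```python
import cv2
g=cv2.imread('pics/wrist_end.png',0); print(g[100:160:3,262:310:3])
from h import *
c=shot('top'); g=c['img'].min(2); print([round(x) for x in proj(c,[.459,.065,.03])]); print(g[232:246,230:246])
s=shot('side')['img'].mean(2).astype(int); print(s[196:232:2,186:212:2])
for r in trace('wrist','spacer1_center')[:3]: print(r['p'],r['bbox'])
```

```text
[[185 159 159 160 153 153 235 236 237 234 236 236 235 235 235 235]
 [185 159 159 160 152 153 236 236 237 234 235 236 235 235 235 236]
 [181 160 158 159 152 152 235 236 237 235 235 235 235 236 234 235]
 [181 158 159 158 151 195 235 236 237 233 235 235 235 236 234 235]
 [179 157 159 158 151 212 234 236 236 234 234 235 235 236 234 234]
 [179 156 157 155 149 150 234 235 236 233 234 234 235 236 234 234]
 [175 156 157 155 149 150 233 236 236 233 234 234 234 236 234 234]
 [176 156 155 154 148 151 233 235 235 233 233 233 234 236 234 234]
 [173 155 155 154 148 177 233 234 235 233 233 233 234 235 234 234]
 [172 153 154 153 146 212 233 235 234 233 233 233 234 235 234 229]
 [170 153 153 151 146 221 233 234 234 233 233 233 233 235 234 222]
 [169 153 150 150 146 221 232 234 233 233 232 233 234 234 233 225]
 [167 152 150 150 146 148 232 232 233 233 232 232 233 233 233 222]
 [163 151 150 149 144 152 232 232 232 233 231 232 234 232 232 218]
 [162 149 148 148 145 151 231 231 231 232 231 231 233 232 232 216]
 [162 149 147 147 143 150 231 231 231 232 231 231 233 231 232 211]
 [161 148 146 147 143 173 23
[... 1481 characters left out ...]
36 136 136 140 144 127 104  81  94 146]
 [100  92 103 100 100  90  86  81  81  78 100 141 155]
 [150 122  87  78  80  80  81  81  78 101 129 144 152]
 [155 152 137 110  95  90  89  99 107 119 124 131 148]
 [155 154 145 120 116 117 115 119 118 115 118  81  59]
 [157 137  82 109 115 118 120 114 115 118 116  83  37]
 [145  69  55 107 115 118 116 114 116 115 117  98  41]
 [100  33  49 106 113 109 104 125 115 121 111 100  42]
 [ 59  38  43  96 100 116 116 115 117 119 110  88  40]
 [ 39  35  39  85  98 116 119 112 115 118 109  81  35]
 [ 47  40  37  61  92  97  98  96  96  99  94  58  23]
 [ 66  37  38  37  57  85  96  93  94  84  46  25  24]
 [ 94  34  37  40  34  38  42  44  36  30  27  26  28]]
```

```bash
python3 -c "
from rig import *
print(hand_in())"
```

```text
the job is handed in; nothing more can be done
None
```

I handed the job in at about 25 s of robot time; the hand-in gave no verdict. The last camera check shows the scoop's pan empty and the scoop upright about 1 cm from the mat's centre. The side view showed spacers in the jar, but I could not count all six.

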